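# Pack up a curling handle on the tilted seat and hold it flush for bolting

### The arm

A 6-joint arm with a two-finger parallel gripper is mounted at the origin on the work surface. World frame = base frame: x ahead of the robot, y to its left, z up, the work surface at z = 0. Lengths are in m, angles in degrees, forces in N, time in s.
With the tool pointing down it reaches from about 0.375 to 0.9 m from the base axis. Payload 3.1 kg.
Tool frame: the origin (TCP) lies at the very end of the fingers, on their centre line; the grasp point (between the pads) lies 19 mm behind it (grip_point_offset is the distance from the TCP to the grasp point, in m); y points along the fingers, x is the direction in which the jaws open and shut, and the axes are right-handed (so a half turn about y gives the same grasp; the last joint's range is limited). The gripper opens to 87 mm and grips with 3 to 60 N. Pads are 19 mm wide; open, the fingers measure 117 mm over their backs; the gripper's body (75 mm by 190 mm) begins 51 mm behind the grasp point.
Start: joints at [-10.227, 30.224, 82.088, -0, 67.689, -10.227], TCP at [0.625, 0, 0.223] pointing down, gripper open.
Joint ranges: [-176.69, 176.69], [-43.24, 126.21], [12.49, 139.97], [-82, 262], [0, 151.66], [-163.58, 163.58]. Speed limits (degrees/s): [159.86, 159.86, 180, 180, 180, 180].

### API

Orientations are given as a 3x3 rotation matrix whose columns are the frame's x, y, z axes.
In Python, from rig import * gives the robot as it stands.
- The arm moves only by the tool send_rows, never from a script. Its argument "moves" is text: rows parted by semicolons, each of 5 numbers parted by spaces: the finger opening in mm, from 0 to 87, then the shift along the tool's x, y, z in mm, then the turn about the tool's y in degrees. In form: fingers dx dy dz yaw; .... A call has 1 to 20 rows; each row shifts and turns the commanded pose from where the row before left it, along the tool's axes as they then stand; what a row does not reach is not made up. A row lasts 1/12 s, in which the tool goes at most 41.7 mm and 7.16 degrees, less where a joint would pass 70% of its speed; a pose out of reach is approached as far as the arm can. A call is refused whole if a number of a shift passes 41.7 or a number of a turn 7.16, either way. A call with a gripper value outside its range is refused whole. The fingers move at their own pace and stop on an object; the grip force is fixed at half the most. Time passes only in rows, so rows that do not move let the fingers close. It gives the time, the measured TCP pose, the force and the opening at its end, in the units of the state.
- read_state(): the state, without advancing time (a new reading comes with each control period).
- capture(name): name is "scene" or "side" or "wrist"; returns a dict with "image" (480x640x3 uint8, blue, green, red), "z_map" (480x640 float32, m along the optical axis (not along the pixel's ray), 0 where there is no reading), "mtx" (3x3 intrinsics, pixels), "distortion" ([k1, k2, p1, p2, k3] as OpenCV has them; the pictures are not rectified), "origin" and "rotation" of the camera in the world; the wrist camera has in their place "tool_from_camera" (4x4, takes a point from camera to tool coordinates, whose origin is the TCP and whose axes are the tool frame's). Camera axes: x right, y up, looking along -z (the intrinsics and any distortion apply to the point x, -y, -z); pixel columns grow to the right and rows downward; lengths in m; the calibration is good to about 2 mm. A picture is of the moment at which its call begins: read the wrist's pose just before it.
- hand_in(): hands the job in, once; it reports no verdict.
Trained networks look in a picture, given as the dict that the camera call returned (one of the last four; its "shot" number tells which), for a name from the list of things; names that differ only in an ending like _2 or _b are one class to them, and where a whole thing is asked for, a point or a joint stands for the part that bears it (a point fixed in the world has none). Each returns a list of dicts, best first, with "p" (0 to 1); they miss things now and then, are a little off and sometimes report something else, mostly with a low value. They report only what shows in the picture. A call takes as long as a camera call. They do not tell look-alikes from the thing itself.
- search_frame(picture, name): "bbox" ([left, top, right, bottom] in pixels, round what is visible of it).
- masks_of(picture, name): "region" (480x640 bool, what is visible of it) and "bbox" ([left, top, right, bottom] in pixels, round what is visible of it).
- mark_of(picture, name): "pixel" ([row, column] in pixels: a listed point, or the origin of a listed thing).
The state is a dict: "time_s": time; "joint_positions": joint angles; "qvel": joint speeds; "tau": joint torques, N m; "position": TCP position; "tcp_rot": TCP orientation; "force": force on the tool from outside, world axes, zero at the start; "moment": the same for the moment, N m; "opening": opening from 0.0 (shut) to 1.0 (fully open).
Only numpy, scipy, OpenCV 4.12 (cv2) and the standard library are available. Lean on these libraries where they do the work, as an engineer would, in place of code of your own. Each camera call takes 0.05 s, during which the arm holds its last target. There are 200 camera calls.

### The job

Lay the flat slotted packer plate squarely on the sloped cork-faced seat of the sled and let go of it, then take the curling handle by its grip, tilt it to the slope and set its foot squarely on the packer, outlines matching. Finish still gripping the handle: keep its foot pressed flat and flush on the packer with steady hand pressure (10 to 20 N), without letting go, so that the bolt can be run up from below. Leave the sleeve, the bumper ring and the hex key where they lie.

Things in the scene. Friction and masses are not known exactly. Their poses are not given: they have to be found in the camera images.
- packer: Loose flat black plastic packer plate, 80 (x) x 46 (y) x 12 (z) mm, with a 36 x 14 mm bolt slot through its middle along x; about 60 g. It starts lying flat on the shelf top. Origin at the centre of its underside, z up through its thickness, x along its length.
- handle: Loose yellow plastic curling handle, 0.17 to 0.34 kg, starting upright on the shelf top. Foot: flat plate 80 (x) x 46 (y) x 8 mm. A gooseneck rises from the foot's +x half to a level grip bar, 26 mm wide (y), 24 mm high, its axis 64 mm above the underside, free to pinch from x = +10 to -75 mm; free air below the bar down to 14 mm. Origin: centre of the foot's underside; z up, x along the foot.
- handle_grip (a point): Good point to grip the handle: on the axis of its bar, 64 mm above the foot's underside and 8 mm to the -x side of the foot's centre. Axes as the handle's.
- seat_face (a point): Middle of the seat's sloped cork face, 84 (x) x 40 (y) mm, slotted, about 85 mm above the shelf top. z: outward normal; x: up the slope, away from the robot; y: along the rail. It falls towards the robot by 8 to 19 degrees, locked, and does not give under hand pressure. The packer overhangs it 3 mm each side; the air beside it is free. Friction keeps the packer on it at any of these slopes.
- sled (a joint): Position (m, towards +y of the rail) of the aluminium sled that carries the seat along the rail; it moves only under a sideways push over 12 N and need not be moved.
- sleeve: Bystander: chrome tube 34 mm across and 45 mm high, standing on the shelf top. Origin at the centre of its underside.
- bumper_ring: Bystander: black rubber ring 68 mm across and 14 mm high, lying flat. Origin at the centre of its underside.
- hex_key: Bystander: L-shaped dark steel hex key, about 105 by 36 mm and 8 mm thick, lying beyond the rail. Origin under the middle of its long arm, which runs along x.
Mind the look-alikes: they are no part of the job. What is shaped like the packer but blue or turquoise is not meant.

How it is judged (in metres and radians):
On the way:
1. the packer lies squarely and flat on the sloped seat, let go (x of packer in the frame of seat_face between -0.006 and 0.006 m and y of packer in the frame of seat_face between -0.006 and 0.006 m and z of packer in the frame of seat_face below 0.002 m and angle between the z axis of packer and the z axis of seat_face, either way round below 0.03 rad and angle between the x axis of packer and the x axis of seat_face, either way round below 0.09 rad and contact force between each of the arm, the fingers and packer below 0.05 N), for 0.3 s.
At the end, for the whole second after the job is handed in: Packer flat on the seat and handle foot flat on the packer: each within 1.7 degrees and 2 mm of touching, centred within 6 mm both ways, in line within 5 degrees. Fingers off the packer, still round the handle's grip, pressing it on the packer with 5 to 60 N, at rest (x of packer in the frame of seat_face between -0.006 and 0.006 m and y of packer in the frame of seat_face between -0.006 and 0.006 m and z of packer in the frame of seat_face below 0.002 m and angle between the z axis of packer and the z axis of seat_face, either way round below 0.03 rad and angle between the x axis of packer and the x axis of seat_face, either way round below 0.09 rad and x of handle in the frame of packer between -0.006 and 0.006 m and y of handle in the frame of packer between -0.006 and 0.006 m and z of handle in the frame of packer between 0.01 and 0.014 m and angle between the z axis of handle and the z axis of packer, either way round below 0.03 rad and angle between the x axis of handle and the x axis of packer, either way round below 0.09 rad and contact force between handle and packer between 5 and 60 N and contact force between the fingers and handle above 8 N and z of the grasp point in the frame of handle below 0.089 m and linear speed of handle below 0.01 m/s and contact force between the fingers and packer below 0.05 N); the arm keeps its last pose, push and grip.
It fails at once if the chrome sleeve is shifted by more than 25 mm (distance of sleeve from where it was at the start of the episode above 0.025 m).
It fails at once if the bumper ring is shifted by more than 25 mm (distance of bumper_ring from where it was at the start of the episode above 0.025 m).
It fails at once if the hex key is shifted by more than 25 mm (distance of hex_key from where it was at the start of the episode above 0.025 m).
It also fails if it takes over 64 s, if anything falls off the work surface, if the arm or the gripper's body presses on something with over 40 N, if the wrist force passes 120 N, or if a joint passes its speed limit or range.

## Working session

There is one attempt and no reset: what is moved stays moved. The work goes in short steps, Python scripts to look and compute and a tool call to move; the robot and the scene stay as the last step left them, time stands still between calls to the robot, and variables do not carry over. Pictures are saved under pics/ and viewed, about 8 in all and at most 12, crops included, and the job is handed in when it is done.

Besides the shell and the picture viewer there is one more tool, called after "Emit:" by a JSON object that holds its "fn" and its "kwargs". send_rows: Moves the arm, as the interface text tells. Its arguments: {"type":"object","properties":{"moves":{"type":"string"}},"required":["moves"]}

```bash
ls; mkdir -p pics; cat > h.py <<'E'
from rig import *
import numpy as np, cv2
def cam_pose(c, st=None):
    if "origin" in c: return np.array(c["rotation"]).reshape(3,3), np.array(c["origin"])
    T=np.array(c["tool_from_camera"]); R=np.array(st["tcp_rot"]).reshape(3,3); p=np.array(st["position"])
    return R@T[:3,:3], R@T[:3,3]+p
def cloud(c, st=None):
    z=c["z_map"]; v,u=np.mgrid[0:480,0:640]
    pts=np.stack([u,v],-1).reshape(-1,1,2).astype(np.float64)
    n=cv2.undistortPoints(pts,np.array(c["mtx"],float).reshape(3,3),np.array(c["distortion"],float)).reshape(480,640,2)
    P=np.stack([n[...,0]*z,-n[...,1]*z,-z],-1)
    R,o=cam_pose(c,st); W=P@R.T+o; W[z==0]=np.nan
    return W
E
python3 - <<'E'
from h import *
st=read_state(); print({k:np.round(v,3).tolist() for k,v in st.items()})
for n in ["scene","side","wrist"]:
    s=read_state(); c=capture(n); W=cloud(c,s); np.savez(f"{n}.npz",W=W,im=c["image"])
    im=c["image"].copy()
    for t in ["packer","handle","sled","sleeve","bumper_ring","hex_key"]:
        for d in masks_of(c,t)[:3]:
            if d["p"]<.2: continue
            m=d["region"]; w=W[m]; w=w[~np.isnan(w[:,0])]
            print(n,t,round(d["p"],2),np.round(d["bbox"]).tolist(), np.round(np.nanmedian(w,0),3), np.nanpercentile(w,[2,98],axis=0).round(3).tolist(), im[m].mean(0).round())
            b=np.int32(d["bbox"]); cv2.rectangle(im,tuple(map(int,b[:2])),tuple(map(int,b[2:])),(0,0,255),1); cv2.putText(im,t,(int(b[0]),int(b[1])-2),0,.4,(0,0,255))
    for t in ["seat_face","handle_grip","packer"]:
        for d in mark_of(c,t)[:2]:
            r,q=np.int32(np.round(d["pixel"])); 
            if 0<=r<480 and 0<=q<640: print(n,"mark",t,round(d["p"],2),(r,q),W[r,q].round(3))
    cv2.imwrite(f"pics/{n}0.png",im)
E
```

```text
pics
{'time_s': 0.0, 'joint_positions': [-10.226, 30.28, 82.155, 0.001, 67.687, -10.227], 'qvel': [-0.002, -0.056, -0.073, -0.071, -0.043, -0.002], 'tau': [-0.001, -44.005, -17.659, 0.063, 0.058, -0.0], 'position': [0.624, 0.0, 0.222], 'tcp_rot': [[1.0, -0.002, -0.0], [0.0, 0.0, 1.0], [-0.002, -1.0, 0.0]], 'force': [0.573, -0.781, -1.105], 'moment': [0.034, 0.002, -0.01], 'opening': 1.002}
scene packer 0.93 [477.0, 334.0, 525.0, 365.0] [0.397 0.337 0.011] [[0.362, 0.298, 0.001], [0.433, 0.376, 0.013]] [134.  65.  34.]
scene packer 0.84 [431.0, 241.0, 481.0, 278.0] [0.295 0.185 0.01 ] [[0.264, 0.144, -0.001], [0.323, 0.222, 0.013]] [109. 113.  53.]
scene packer 0.56 [405.0, 288.0, 445.0, 338.0] [0.432 0.208 0.011] [[0.389, 0.182, -0.002], [0.469, 0.235, 0.013]] [40. 39. 41.]
scene handle 0.37 [244.0, 238.0, 303.0, 308.0] [ 0.575 -0.01   0.067] [[0.524, -0.053, 0.013], [0.603, 0.015, 0.092]] [76. 84. 96.]
scene handle 0.22 [304.0, 198.0, 336.0, 229.0] [ 0.392 -0.078  0.012] [[0.36, -0.111, -0.001], [0.423, -0.047, 0.015]] [31. 32. 33.]
scene sled 0.84 [244.0, 242.0, 302.0, 308.0] [ 0.5
[... 2363 characters left out ...]
[69. 81. 98.]
wrist sleeve 0.91 [0.0, 98.0, 65.0, 141.0] [0.369 0.085 0.03 ] [[0.346, 0.069, 0.001], [0.377, 0.101, 0.046]] [69. 69. 70.]
wrist bumper_ring 0.78 [68.0, 248.0, 134.0, 291.0] [ 0.399 -0.058  0.013] [[0.36, -0.083, 0.001], [0.422, -0.045, 0.015]] [37. 37. 39.]
wrist bumper_ring 0.7 [174.0, 390.0, 182.0, 395.0] [ 0.457 -0.224  0.004] [[0.454, -0.226, 0.0], [0.461, -0.223, 0.007]] [30. 63. 73.]
wrist hex_key 0.72 [367.0, 223.0, 401.0, 312.0] [ 0.681 -0.065  0.007] [[0.675, -0.115, 0.0], [0.709, -0.017, 0.009]] [51. 50. 51.]
wrist mark seat_face 0.59 (np.int32(248), np.int32(246)) [ 0.556 -0.031  0.048]
wrist mark seat_face 0.51 (np.int32(277), np.int32(104)) [ 0.389 -0.079  0.   ]
```

```bash
python3 - <<'E'
from h import *
a=cv2.imread("pics/scene0.png"); cv2.imwrite("pics/s1.png",cv2.resize(a[150:400,120:560],(800,455)))
d=np.load("wrist.npz");cv2.imwrite("pics/w1.png",d["im"])
# seat plane fits
for n in ["scene","side","wrist"]:
    W=np.load(n+".npz")["W"]; m=(W[...,0]>.50)&(W[...,0]<.625)&(abs(W[...,1]+.015)<.06)&(W[...,2]>.062)&(W[...,2]<.105)
    P=W[m]; best=None; rng=np.random.default_rng(0)
    for i in range(500):
        q=P[rng.choice(len(P),3,False)]; nn=np.cross(q[1]-q[0],q[2]-q[0]); l=np.linalg.norm(nn)
        if l<1e-6: continue
        nn/=l; nn*=np.sign(nn[2])
        if nn[2]<.9: continue
        k=abs((P-q[0])@nn)<.0015
        if best is None or k.sum()>best.sum(): best=k
    Q=P[best]; c=Q.mean(0); nn=np.linalg.svd(Q-c)[2][2]; nn*=np.sign(nn[2])
    e1=np.array([1,0,0])-nn*nn[0]; e1/=np.linalg.norm(e1)
    r=cv2.minAreaRect(np.float32(np.c_[(Q-c)@e1,(Q-c)@np.cross(nn,e1)])*1000)
    print(n,len(Q),c.round(4),nn.round(3),"slope",np.degrees(np.arccos(nn[2])).round(2),r,Q.min(0).round(3),Q.max(0).round(3))
E
```

```text
scene 718 [ 0.5628 -0.0221  0.0832] [-0.229  0.016  0.973] slope 13.3 ((-1.4796485900878906, -0.3969841003417969), (41.22676467895508, 85.42988586425781), 88.31214904785156) [ 0.52  -0.044  0.072] [ 0.603 -0.001  0.094]
side 282 [ 0.5626 -0.0207  0.0823] [-0.244  0.008  0.97 ] slope 14.12 ((-0.9341049194335938, 0.8923492431640625), (45.73957824707031, 84.11994171142578), 89.24736785888672) [ 0.521 -0.042  0.071] [0.603 0.003 0.093]
wrist 3566 [ 0.5611 -0.0211  0.0841] [-0.229  0.004  0.973] slope 13.23 ((-1.3827781677246094, -0.7128314971923828), (41.137332916259766, 84.95316314697266), 88.41598510742188) [ 0.518 -0.043  0.073] [ 0.602 -0.     0.095]
```

View pics/s1.png

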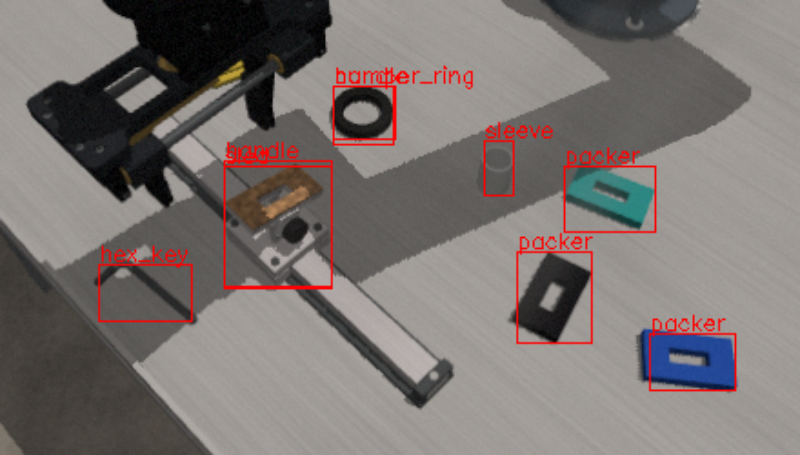

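View pics/w1.png

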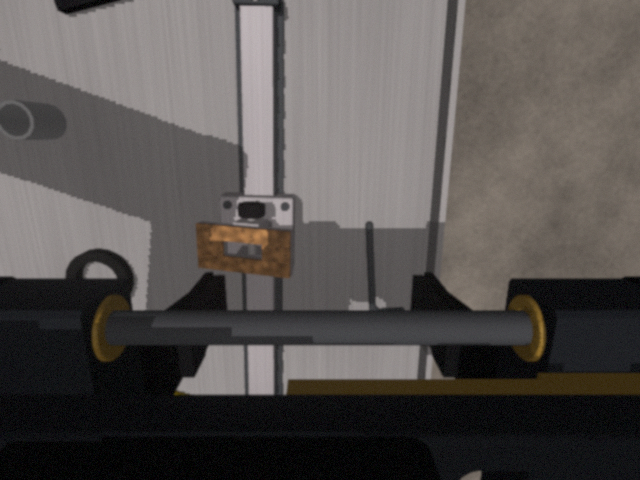

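```bash
python3 - <<'E'
from h import *
for n in ["scene","side"]:
    d=np.load(n+".npz"); W=d["W"]; im=d["im"]
    m=(abs(W[...,0]-.428)<.07)&(abs(W[...,1]-.21)<.05)&(W[...,2]>.008)&(W[...,2]<.02)
    P=W[m]; print(n,"packer",len(P),np.median(P[:,2]),cv2.minAreaRect(np.float32(P[:,:2]*1000)), im[m].mean(0))
W=np.load("side.npz")["W"]
m=(abs(W[...,0]-.42)<.09)&(abs(W[...,1]+.23)<.06)&(W[...,2]>.003)
P=W[m]
for lo,hi in [(.003,.012),(.035,.06),(.06,.09)]:
    q=P[(P[:,2]>lo)&(P[:,2]<hi)]; print("handle",lo,len(q),q.min(0).round(3),q.max(0).round(3),cv2.minAreaRect(np.float32(q[:,:2]*1000)))
E
```

```text
scene packer 943 0.01103239012511692 ((428.0889892578125, 208.58468627929688), (81.1810302734375, 44.65092086791992), 12.546011924743652) [36.93319194 36.54506893 37.75079533]
side packer 738 0.011703897426905419 ((428.8673400878906, 209.7398681640625), (79.3665542602539, 53.032249450683594), 12.946783065795898) [36.53252033 36.50948509 37.58536585]
handle 0.003 244 [ 0.389 -0.261  0.003] [ 0.477 -0.19   0.012] ((433.63397216796875, -230.57598876953125), (92.69861602783203, 64.62689208984375), 10.435823440551758)
handle 0.035 156 [ 0.35  -0.254  0.035] [ 0.475 -0.2    0.06 ] ((414.75469970703125, -229.1014862060547), (25.360570907592773, 130.44537353515625), 73.23564910888672)
handle 0.06 417 [ 0.349 -0.252  0.06 ] [ 0.467 -0.197  0.078] ((408.8116455078125, -229.63055419921875), (29.24812889099121, 124.15414428710938), 69.89561462402344)
```

Emit:
{"fn": "send_rows", "kwargs": {"moves": "87 -32.6 0 34.8 0;87 -32.6 0 34.8 0;87 -32.6 0 34.8 0;87 -32.6 0 34.8 0;87 -32.6 0 34.8 0;87 -32.5 0 35 0;87 0 0 0 7;87 0 0 0 7;87 0 0 0 7;87 0 0 0 7;87 0 0 0 7;87 0 0 0 7;87 0 0 0 7;87 0 0 0 7;87 0 0 0 7;87 0 0 0 7;87 0 0 0 7.1;87 0 0 0 0;87 0 0 0 0"}}

```text
time_s: 3.08
position: [0.4543, 0.1826, 0.2227]
tcp_rot: [[0.226, 0.0, 0.974], [-0.974, 0.0, 0.226], [0.0, -1.0, 0.0]]
force: [0.1, -0.7, 0.4]
opening: 0.997
```

```bash
cat > look.py <<'E'
from h import *
import sys
def rect(P):
    (cx,cy),(w,h),a=cv2.minAreaRect(np.float32(P[:,:2]*1000))
    if w<h: w,h,a=h,w,a-90
    return f"c=({cx:.1f},{cy:.1f}) L={w:.1f} W={h:.1f} yaw={(a+90)%180-90:.1f}"
E
python3 - <<'E'
from look import *
s=read_state(); c=capture("wrist"); W=cloud(c,s); cv2.imwrite("pics/w2.png",c["image"])
print(np.array(s["position"]).round(4),np.array(s["tcp_rot"]).round(3).tolist(),np.round(s["joint_positions"],1),s["force"])
m=(abs(W[...,0]-.428)<.07)&(abs(W[...,1]-.21)<.06)&(W[...,2]>.008)&(W[...,2]<.02)
print(m.sum(),rect(W[m]),np.median(W[m][:,2]))
E
```

```text
[0.4543 0.1826 0.2227] [[0.226, 0.0, 0.974], [-0.974, 0.0, 0.226], [0.0, -1.0, 0.0]] [  8.8  19.8 101.1  -0.   59.1  85.7] [ 0.11201009 -0.72389336  0.44523027]
2995 c=(426.8,210.1) L=80.7 W=45.8 yaw=12.7 0.01195653354818077
```

Emit:
{"fn": "send_rows", "kwargs": {"moves": "87 -32.6 0 -20.5 0;87 0 40 0 0;87 0 40 0 0;87 0 40 0 0;87 0 40 0 0;87 0 30 0 0;87 0 16 0 0;87 0 10 0 0;87 0 2.7 0 0;87 0 0 0 0;40 0 0 0 0;40 0 0 0 0;40 0 0 0 0;40 0 0 0 0;40 0 0 0 0;40 0 0 0 0;40 0 0 0 0;40 0 0 0 0"}}

```text
time_s: 4.63
position: [0.427, 0.2098, 0.004]
tcp_rot: [[0.223, 0.0, 0.975], [-0.975, 0.0, 0.223], [0.0, -1.0, 0.0]]
force: [-0.6, 0.6, 2.2]
opening: 0.522
```

Emit:
{"fn": "send_rows", "kwargs": {"moves": "40 0 -20 0 0;40 0 -40 0 0;40 0 -40 0 0;40 0 -40 0 0;40 0 -20 0 0;40 32 0 9.8 0;40 32 0 9.8 0;40 32 0 9.8 0;40 32 0 9.8 0;40 32 0 9.8 0;40 32 0 9.8 0;40 32 0 9.8 0;40 32 0 9.8 0;40 0 0 0 4.9;40 0 0 0 4.9;40 0 0 0 4.8;40 0 0 0 0;40 0 0 0 0"}}

```text
time_s: 6.13
position: [0.5601, -0.0222, 0.1635]
tcp_rot: [[-0.028, -0.001, 1.0], [-1.0, 0.0, -0.028], [-0.0, -1.0, -0.001]]
force: [0.6, 0.1, -0.4]
opening: 0.521
```

```bash
cat > chk.py <<'E'
from look import *
s=read_state(); print(np.array(s["position"]).round(4),np.array(s["tcp_rot"]).round(3).tolist(),np.round(s["joint_positions"],1),np.round(s["force"],1),round(s["time_s"],2))
def plane(P,nit=400,th=.0012):
    best=None; rng=np.random.default_rng(0)
    for i in range(nit):
        q=P[rng.choice(len(P),3,False)]; nn=np.cross(q[1]-q[0],q[2]-q[0]); l=np.linalg.norm(nn)
        if l<1e-6 or abs(nn[2])/l<.9: continue
        k=abs((P-q[0])@(nn/l))<th
        if best is None or k.sum()>best.sum(): best=k
    Q=P[best]; c=Q.mean(0); nn=np.linalg.svd(Q-c,full_matrices=False)[2][2]; nn*=np.sign(nn[2])
    e1=np.array([1,0,0])-nn*nn[0]; e1/=np.linalg.norm(e1); e2=np.cross(nn,e1)
    (cx,cy),(w,h),a=cv2.minAreaRect(np.float32(np.c_[(Q-c)@e1,(Q-c)@e2])*1000)
    if w<h: w,h,a=h,w,a-90
    C=c+e1*cx/1000+e2*cy/1000
    print(len(Q),"centre",C.round(4),"n",nn.round(3),"slope %.1f L %.1f W %.1f yaw %.1f"%(np.degrees(np.arccos(nn[2])),w,h,(a+90)%180-90))
    return Q
E
python3 - <<'E'
from chk import *
t=[]
for n in ["scene","wrist","side"]:
    s=read_state(); c=capture(n); W=cloud(c,s); im=c["image"]
    m=(abs(W[...,0]-.5605)<.06)&(abs(W[...,1]+.022)<.05)
    for lo,hi in [(.065,.105),(.125,.19)]:
        k=m&(W[...,2]>lo)&(W[...,2]<hi); print(n,lo,k.sum()); 
        if k.sum()>60: plane(W[k])
    t.append(im)
cv2.imwrite("pics/p3.png",np.hstack([cv2.resize(t[0][180:330,200:350],(400,400)),cv2.resize(t[1],(533,400))])[:, :800])
E
```

```text
[ 0.5601 -0.0222  0.1635] [[-0.028, -0.001, 1.0], [-1.0, 0.0, -0.028], [-0.0, -1.0, -0.001]] [-13.7  29.7  94.8  -0.   55.6  77.9] [ 0.6  0.1 -0.4] 6.13
scene 0.065 1173
614 centre [ 0.5616 -0.0226  0.0831] n [-0.23   0.014  0.973] slope 13.3 L 84.4 W 40.7 yaw -1.9
scene 0.125 770
409 centre [ 0.5828 -0.0215  0.1703] n [0.016 0.008 1.   ] slope 1.0 L 59.8 W 37.9 yaw 87.4
wrist 0.065 2715
2185 centre [ 0.5601 -0.0227  0.0839] n [-0.231  0.011  0.973] slope 13.4 L 84.6 W 39.8 yaw -0.4
wrist 0.125 13788
11451 centre [ 0.5599 -0.0218  0.1715] n [ 0.002 -0.001  1.   ] slope 0.1 L 80.5 W 63.1 yaw -1.7
side 0.065 655
247 centre [ 0.5618 -0.0195  0.0825] n [-0.208  0.027  0.978] slope 12.1 L 84.2 W 44.0 yaw -2.7
side 0.125 643
204 centre [ 0.56   -0.0227  0.1704] n [-0.017  0.036  0.999] slope 2.3 L 79.8 W 68.2 yaw -5.6
```

View pics/p3.png

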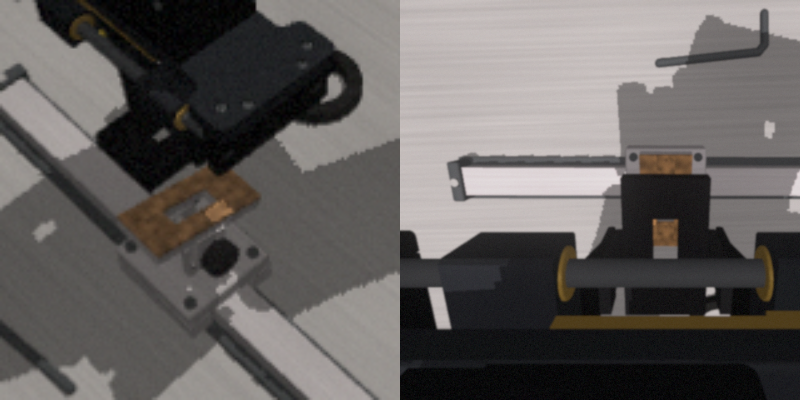

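Emit:
{"fn": "send_rows", "kwargs": {"moves": "40 0.8 25 0.6 0;40 0 20 0 0;40 0 12 0 0;40 0 7 0 0;40 0 1.5 -0.1 0;40 0 1.5 -0.2 0;40 0 1.5 -0.3 0;40 0 1.5 -0.3 0;40 0 0 0 0"}}

```text
time_s: 7.03
position: [0.5601, -0.0228, 0.0951]
tcp_rot: [[-0.029, 0.001, 1.0], [-1.0, -0.0, -0.029], [-0.0, -1.0, 0.001]]
force: [-2.2, 0.7, 4.8]
opening: 0.522
```

Emit:
{"fn": "send_rows", "kwargs": {"moves": "40 0 1.5 -0.3 0;40 0 1.5 -0.3 0;40 0 1.5 -0.3 0;40 0 1.5 -0.2 0;40 0 0 0 0;40 0 0 0 0"}}

```text
time_s: 7.53
position: [0.5599, -0.0228, 0.0893]
tcp_rot: [[-0.029, 0.003, 1.0], [-1.0, -0.0, -0.029], [0.0, -1.0, 0.003]]
force: [-2.2, 1.3, 4.9]
opening: 0.52
```

```bash
cat > pk.py <<'E'
from chk import *
for n in ["scene","wrist","side"]:
    s=read_state(); c=capture(n); W=cloud(c,s)
    v=c["image"].astype(int); dark=v.max(-1)<90
    m=(abs(W[...,0]-.5605)<.06)&(abs(W[...,1]+.022)<.045)&(W[...,2]>.075)&(W[...,2]<.125)&dark
    if m.sum()>60: print(n,end=" "); plane(W[m])
E
python3 pk.py
```

```text
[ 0.5599 -0.0228  0.0893] [[-0.029, 0.003, 1.0], [-1.0, -0.0, -0.029], [0.0, -1.0, 0.003]] [-13.8  36.1  98.    0.   45.8  77.9] [-2.2  1.3  4.9] 7.53
scene 284 centre [ 0.5843 -0.021   0.1013] n [-0.193 -0.003  0.981] slope 11.1 L 59.3 W 32.5 yaw -88.3
wrist 10413 centre [ 0.5587 -0.0224  0.0977] n [-0.183  0.004  0.983] slope 10.5 L 81.2 W 63.1 yaw -1.9
side 189 centre [ 0.5599 -0.0191  0.0963] n [-0.166 -0.013  0.986] slope 9.6 L 80.5 W 61.0 yaw 1.0
```

Emit:
{"fn": "send_rows", "kwargs": {"moves": "40 0 1 -0.2 0;40 0 1 -0.2 0;40 0 0.8 -0.1 0;40 0 0 0 0;40 0 0 0 0"}}

```text
time_s: 8.1
position: [0.5599, -0.0229, 0.0872]
tcp_rot: [[-0.03, 0.004, 1.0], [-1.0, -0.0, -0.03], [0.0, -1.0, 0.004]]
force: [-2.7, 2.3, 9.8]
opening: 0.521
```

```bash
python3 pk.py
```

```text
[ 0.5599 -0.0229  0.0872] [[-0.03, 0.004, 1.0], [-1.0, -0.0, -0.03], [0.0, -1.0, 0.004]] [-13.8  36.3  98.1   0.   45.4  77.9] [-2.7  2.3  9.8] 8.1
scene 278 centre [ 0.5845 -0.0224  0.1009] n [-0.232  0.013  0.973] slope 13.4 L 62.9 W 33.3 yaw -87.0
wrist 10070 centre [ 0.5585 -0.0226  0.0959] n [-0.229  0.007  0.973] slope 13.2 L 81.4 W 63.0 yaw -0.9
side 182 centre [ 0.5593 -0.0183  0.0939] n [-0.229  0.009  0.973] slope 13.3 L 80.9 W 58.5 yaw 5.0
```

Emit:
{"fn": "send_rows", "kwargs": {"moves": "50 0 0 0 0;55 0 0 0 0;60 0 0 0 0;65 0 0 0 0;65 0 0 0 0;65 0 -5 0 0;65 0 -15 0 0;65 0 -30 0 0;65 0 -40 0 0;65 0 -40 0 0;65 0 0 0 0;65 0 0 0 0"}}

```text
time_s: 9.25
position: [0.5605, -0.0234, 0.2181]
tcp_rot: [[-0.03, 0.007, 1.0], [-1.0, -0.002, -0.03], [0.002, -1.0, 0.007]]
force: [-0.5, 1.9, -0.9]
opening: 0.749
```

```bash
python3 pk.py
```

```text
[ 0.5605 -0.0234  0.2181] [[-0.03, 0.007, 1.0], [-1.0, -0.002, -0.03], [0.002, -1.0, 0.007]] [-13.8  25.4  92.   -0.   62.2  77.9] [-0.5  1.9 -0.9] 9.25
scene 685 centre [ 0.5598 -0.0236  0.0948] n [-0.226 -0.011  0.974] slope 13.1 L 81.6 W 47.8 yaw -1.1
wrist 4459 centre [ 0.5584 -0.0225  0.0958] n [-0.231  0.006  0.973] slope 13.4 L 81.1 W 46.0 yaw -1.6
side 288 centre [ 0.5602 -0.0212  0.0942] n [-0.213  0.013  0.977] slope 12.3 L 80.7 W 50.1 yaw -2.7
```

Emit:
{"fn": "send_rows", "kwargs": {"moves": "87 33 0 -18.5 0;87 33 0 -18.5 0;87 33 0 -18.5 0;87 33 0 -18.5 0;87 33 0 -18.5 0;87 33 0 -18.5 0;87 0 0 0 5.5;87 0 0 0 5.5;87 0 0 0 5.5;87 0 0 0 0;87 0 0 0 0"}}

```text
time_s: 10.32
position: [0.4409, -0.2171, 0.2136]
tcp_rot: [[-0.31, -0.003, 0.951], [-0.951, 0.002, -0.31], [-0.001, -1.0, -0.003]]
force: [-0.4, 0.3, 0.7]
opening: 1.002
```

```bash
cat > hd.py <<'E'
from chk import *
s=read_state(); c=capture("wrist"); W=cloud(c,s); im=c["image"].astype(int)
yel=(im[...,2]>im[...,0]*1.8)&(im[...,1]>im[...,0]*1.5)
m=yel&(abs(W[...,0]-.42)<.12)&(abs(W[...,1]+.23)<.1)
P=W[m]; print(len(P),np.percentile(P,[1,50,99],axis=0).round(3).tolist())
for lo,hi in [(.004,.02),(.066,.1)]:
    q=P[(P[:,2]>lo)&(P[:,2]<hi)]
    if len(q)>30: print(lo,len(q),np.median(q[:,2]).round(4),rect(q))
top=P[(P[:,2]>.068)]; 
for d in mark_of(c,"handle_grip")[:1]+mark_of(c,"handle")[:1]: r,q=np.int32(d["pixel"]); print(d["p"],(r,q),W[r,q].round(4))
cv2.imwrite("pics/h4.png",c["image"])
E
python3 hd.py
```

```text
[ 0.4409 -0.2171  0.2136] [[-0.31, -0.003, 0.951], [-0.951, 0.002, -0.31], [-0.001, -1.0, -0.003]] [-39.3  20.8 101.3  -0.   58.1  68.8] [-0.4  0.3  0.7] 10.32
16478 [[0.364, -0.285, 0.007], [0.454, -0.24, 0.305], [0.489, -0.175, 0.333]]
0.004 1359 0.0081 c=(431.6,-240.8) L=79.7 W=44.9 yaw=-17.9
0.066 3432 0.0746 c=(410.8,-234.1) L=111.6 W=25.8 yaw=-18.1
0.73 (np.int32(231), np.int32(349)) [ 0.4274 -0.2389  0.076 ]
0.92 (np.int32(203), np.int32(343)) [ 0.4512 -0.2411  0.0746]
```

View pics/h4.png

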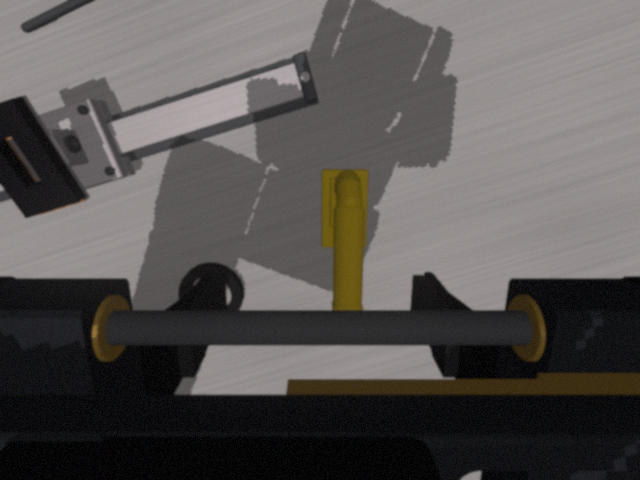

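Emit:
{"fn": "send_rows", "kwargs": {"moves": "87 25.4 0 -9.5 0;87 0 40 0 0;87 0 40 0 0;87 0 40 0 0;87 0 30 0 0;87 0 12 0 0;87 0 6.6 0 0;87 0 0 0 0;15 0 0 0 0;15 0 0 0 0;15 0 0 0 0;15 0 0 0 0;15 0 0 0 0;15 0 0 0 0;15 0 0 0 0;15 0 0 0 0;15 0 0 0 0;15 0 0 0 0"}}

```text
time_s: 11.97
position: [0.4247, -0.2387, 0.0464]
tcp_rot: [[-0.312, -0.0, 0.95], [-0.95, 0.0, -0.312], [-0.0, -1.0, -0.0]]
force: [-1.1, 0.3, -0.4]
opening: 0.323
```

Emit:
{"fn": "send_rows", "kwargs": {"moves": "15 0 0 0 0;15 0 0 0 0;15 0 0 0 0;15 0 -10 0 0;15 0 -30 0 0;15 0 -40 0 0;15 0 -40 0 0;15 0 -35 0 0;15 0 0 0 0;15 0 0 0 0"}}

```text
time_s: 12.8
position: [0.4255, -0.2393, 0.2036]
tcp_rot: [[-0.312, 0.004, 0.95], [-0.95, -0.003, -0.312], [0.002, -1.0, 0.005]]
force: [0.5, 0.7, -3.5]
opening: 0.295
```

```bash
cat > hh.py <<'E'
from chk import *
t=[]
for n in ["wrist","scene","side"]:
    s=read_state(); c=capture(n); W=cloud(c,s); im=c["image"].astype(int)
    p=np.array(s["position"])
    yel=(im[...,2]>im[...,0]*1.8)&(im[...,1]>im[...,0]*1.5)
    m=yel&(np.hypot(W[...,0]-p[0],W[...,1]-p[1])<.12)
    t.append(c["image"])
    for lo,hi in [(-.06,-.025),(.012,.05)]:
        k=m&(W[...,2]-p[2]>lo)&(W[...,2]-p[2]<hi)
        if k.sum()>60: print(n,lo,end=" "); plane(W[k])
E
python3 hh.py
```

```text
[ 0.4255 -0.2393  0.2036] [[-0.312, 0.004, 0.95], [-0.95, -0.003, -0.312], [0.002, -1.0, 0.005]] [-42.5  21.2 102.7  -0.   55.8  65.7] [ 0.5  0.7 -3.5] 12.8
wrist -0.06 2515 centre [ 0.4455 -0.2456  0.1652] n [0.001 0.004 1.   ] slope 0.2 L 52.8 W 45.3 yaw -18.2
wrist 0.012 3301 centre [ 0.429  -0.2387  0.2323] n [ 0.016 -0.03   0.999] slope 2.0 L 58.2 W 35.2 yaw -30.6
scene -0.06 258 centre [ 0.4338 -0.2397  0.1622] n [ 0.008 -0.012  1.   ] slope 0.8 L 78.1 W 46.9 yaw -15.9
scene 0.012 57 centre [ 0.408  -0.2287  0.228 ] n [0.168 0.351 0.921] slope 22.9 L 108.6 W 19.3 yaw -16.6
side -0.06 123 centre [ 0.4313 -0.2364  0.161 ] n [0.009 0.005 1.   ] slope 0.6 L 80.8 W 48.1 yaw -15.5
side 0.012 86 centre [ 0.4035 -0.2338  0.2317] n [0.144 0.39  0.91 ] slope 24.5 L 100.9 W 50.9 yaw -7.4
```

Emit:
{"fn": "send_rows", "kwargs": {"moves": "15 -35 0 7.2 0;15 -35 0 7.2 0;15 -35 0 7.2 0;15 -35 0 7.2 0;15 -35 0 7.2 0;15 -35 0 7.2 0;15 -35 0 7.2 0;15 0 0 0 -5.5;15 0 0 0 -5.5;15 0 0 0 -5.5;15 0 0 0 0;15 0 0 0 0;15 0 0 0 0"}}

```text
time_s: 14.03
position: [0.5483, -0.0217, 0.2]
tcp_rot: [[-0.032, -0.003, 0.999], [-0.999, 0.001, -0.032], [-0.001, -1.0, -0.003]]
force: [0.1, 1.2, -3.3]
opening: 0.296
```

```bash
python3 hh.py; python3 pk.py
```

```text
[ 0.5483 -0.0217  0.2   ] [[-0.032, -0.003, 0.999], [-0.999, 0.001, -0.032], [-0.001, -1.0, -0.003]] [-13.9  26.1  94.4  -0.   59.7  77.9] [ 0.1  1.2 -3.3] 14.03
wrist -0.06 2535 centre [ 0.5689 -0.022   0.1614] n [0.005 0.001 1.   ] slope 0.3 L 52.9 W 45.4 yaw -1.7
wrist 0.012 3334 centre [ 0.5521 -0.0201  0.2284] n [ 0.034 -0.026  0.999] slope 2.5 L 58.5 W 38.6 yaw -20.5
scene -0.06 349 centre [ 0.5572 -0.0217  0.1608] n [-0.005  0.009  1.   ] slope 0.6 L 79.8 W 46.2 yaw -1.6
scene 0.012 116 centre [ 0.5765 -0.0226  0.2242] n [0.415 0.103 0.904] slope 25.3 L 39.6 W 20.6 yaw -7.9
side -0.06 157 centre [ 0.5563 -0.0187  0.1605] n [ 0.02  -0.032  0.999] slope 2.2 L 79.1 W 51.4 yaw -0.8
side 0.012 148 centre [ 0.527  -0.013   0.2257] n [0.026 0.399 0.916] slope 23.6 L 108.0 W 24.9 yaw 1.0
[ 0.5489 -0.022   0.201 ] [[-0.031, -0.001, 1.0], [-1.0, 0.0, -0.031], [-0.0, -1.0, -0.001]] [-13.9  26.   94.3   0.   59.7  77.8] [-1.1 -0.9 -2.8] 14.18
scene 625 centre [ 0.5598 -0.0228  0.0949] n [-0.232  0.016  0.973] slope 13.4 L 81.5 W 47.3 yaw -1.7
wrist 694 centre [ 0.5937 -0.0234  0.1042] n [-0.258 -0.001  0.966] slope 15.0 L 45.8 W 8.6 yaw 88.8
side 290 centre [ 0.5599 -0.0209  0.0943] n [-0.222 -0.     0.975] slope 12.8 L 80.1 W 52.3 yaw -2.8
```

Emit:
{"fn": "send_rows", "kwargs": {"moves": "15 0.7 20 1.8 0;15 0 15 0 0;15 0 7 0 0;15 0 3 0 0;15 0 2 0 0;15 0 1.5 0 0;15 0 1.5 0 0;15 0 0 0 0"}}

```text
time_s: 15.0
position: [0.5513, -0.0226, 0.1518]
tcp_rot: [[-0.03, 0.001, 1.0], [-1.0, -0.0, -0.03], [0.0, -1.0, 0.001]]
force: [-0.2, -0.2, -4.1]
opening: 0.296
```

Emit:
{"fn": "send_rows", "kwargs": {"moves": "15 0 1 0 0;15 0 1.2 -1.2 0;15 0 1.2 -1.4 0;15 0 1.2 -1.4 0;15 0 1.2 -1.4 0;15 0 1.2 -1.4 0;15 0 0 0 0"}}

```text
time_s: 15.58
position: [0.5442, -0.0223, 0.1448]
tcp_rot: [[-0.03, 0.001, 1.0], [-1.0, -0.0, -0.03], [0.0, -1.0, 0.001]]
force: [-1.6, 1.3, 4.0]
opening: 0.293
```

```bash
python3 hh.py
```

```text
[ 0.5442 -0.0223  0.1448] [[-0.03, 0.001, 1.0], [-1.0, -0.0, -0.03], [0.0, -1.0, 0.001]] [-14.1  30.2  98.   -0.   51.7  77.6] [-1.6  1.3  4. ] 15.58
wrist -0.06 3088 centre [ 0.5681 -0.0227  0.1091] n [-0.122  0.001  0.992] slope 7.0 L 60.2 W 45.4 yaw -1.3
wrist 0.012 3094 centre [ 0.5453 -0.0184  0.1735] n [-0.093  0.053  0.994] slope 6.2 L 59.8 W 40.8 yaw -20.9
scene -0.06 339 centre [ 0.5608 -0.0218  0.1072] n [-0.131  0.015  0.991] slope 7.6 L 78.9 W 46.6 yaw -1.1
scene 0.012 110 centre [ 0.5775 -0.021   0.1697] n [0.344 0.245 0.906] slope 25.0 L 29.7 W 18.5 yaw -1.3
side -0.06 136 centre [ 0.5587 -0.0194  0.1064] n [-0.153  0.006  0.988] slope 8.8 L 78.6 W 45.2 yaw -0.1
side 0.012 122 centre [ 0.5195 -0.0129  0.1666] n [-0.125  0.379  0.917] slope 23.5 L 103.7 W 23.8 yaw -0.5
```

Emit:
{"fn": "send_rows", "kwargs": {"moves": "15 0 1.3 -1.3 0;15 0 1.3 -1.3 0;15 0 1.3 -1.2 0;15 0 1.3 -1.2 0;15 0 1.3 -1.1 0;15 0 0 0 0;15 0 0 0 0"}}

```text
time_s: 16.32
position: [0.5387, -0.0222, 0.1388]
tcp_rot: [[-0.03, 0.002, 1.0], [-1.0, -0.0, -0.03], [0.0, -1.0, 0.002]]
force: [-2.0, 0.7, 9.7]
opening: 0.297
```

```bash
python3 hh.py;python3 pk.py
```

```text
[ 0.5387 -0.0222  0.1388] [[-0.03, 0.002, 1.0], [-1.0, -0.0, -0.03], [0.0, -1.0, 0.002]] [-14.2  30.4  99.1   0.   50.4  77.4] [-2.   0.7  9.7] 16.32
wrist -0.06 3522 centre [ 0.5646 -0.0227  0.1054] n [-0.228  0.007  0.974] slope 13.2 L 66.6 W 45.5 yaw -1.7
wrist 0.012 2872 centre [ 0.5386 -0.0192  0.1683] n [-0.199 -0.039  0.979] slope 11.7 L 59.7 W 40.2 yaw -17.7
scene -0.06 357 centre [ 0.56   -0.0224  0.1031] n [-0.231  0.015  0.973] slope 13.4 L 80.0 W 45.2 yaw -2.0
scene 0.012 89 centre [ 0.5726 -0.0215  0.1672] n [0.34  0.236 0.91 ] slope 24.5 L 28.5 W 16.7 yaw 1.6
side -0.06 149 centre [ 0.5475 -0.0198  0.1029] n [-0.393  0.072  0.917] slope 23.5 L 56.6 W 44.0 yaw -5.2
side 0.012 107 centre [ 0.5112 -0.019   0.159 ] n [-0.175  0.053  0.983] slope 10.5 L 91.1 W 36.1 yaw 3.4
[ 0.5387 -0.0222  0.1388] [[-0.03, 0.002, 1.0], [-1.0, -0.0, -0.03], [0.0, -1.0, 0.002]] [-14.2  30.4  99.1   0.   50.4  77.4] [-2.   0.7 10.5] 16.47
scene 64 centre [ 0.5723 -0.0061  0.095 ] n [-0.097 -0.318  0.943] slope 19.4 L 89.7 W 38.4 yaw -28.3
wrist 145 centre [ 0.5961 -0.0179  0.0981] n [0.439 0.074 0.896] slope 26.4 L 52.1 W 25.0 yaw -62.0
side 48 centre [ 5.595e-01 -4.000e-04  8.570e-02] n [-0.042  0.425  0.904] slope 25.3 L 79.7 W 20.1 yaw 8.2
```

```bash
python3 - <<'E'
from h import *
a=capture("scene")["image"][190:320,200:340]; b=capture("side")["image"][170:280,240:350]; c=capture("wrist")["image"][170:320,200:420]
cv2.imwrite("pics/f5.png",np.hstack([cv2.resize(a,(400,371),interpolation=2),cv2.resize(b,(371,371),interpolation=2)]))
E
```

```text
(no output)
```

View pics/f5.png

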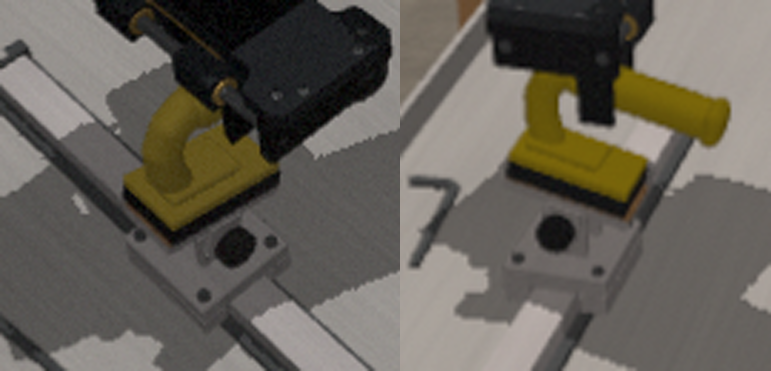

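```bash
python3 - <<'E'
from h import *
O=np.array([.5606,-.0225,.0835]); n=np.array([-.230,.006,.973]); n/=np.linalg.norm(n)
x=np.array([.973,-.028,.23]); x-=n*(x@n); x/=np.linalg.norm(x); y=np.cross(n,x)
for name in ["scene","side"]:
  R=[]
  for i in range(3):
    c=capture(name); L=(cloud(c)-O)@np.stack([x,y,n]).T*1000; im=c["image"].astype(int)
    dark=im.max(-1)<55; yel=(im[...,2]>im[...,0]*1.8)&(im[...,2]>60)&(im[...,1]>im[...,0]*1.5)
    near=(abs(L[...,0])<60)&(abs(L[...,1])<35)
    for k,m in [("packer",dark&near&(L[...,2]>2)&(L[...,2]<10)),("foot",yel&near&(L[...,2]>12)&(L[...,2]<22)),("cork",(~dark)&near&(L[...,2]>-5)&(L[...,2]<1)&(im[...,2]>im[...,0]*1.4))]:
      P=L[m]
      if i==2 and len(P)>9: print(name,k,len(P),"x",np.percentile(P[:,0],[0,2,98,100]).round(1),"y",np.percentile(P[:,1],[0,2,98,100]).round(1),"z",np.percentile(P[:,2],[2,98]).round(1))
print(read_state()["force"],read_state()["time_s"])
E
```

```text
scene packer 176 x [-39.5 -36.9  42.6  43.1] y [-22.9 -20.3  22.9  23. ] z [2.2 9.8]
scene foot 551 x [-36.5 -33.1  43.4  44.2] y [-23.  -21.7  22.6  23. ] z [14.2 21.3]
scene cork 21 x [41.3 41.3 43.  43.1] y [-19.7 -18.4  18.9  19.8] z [-2.2  0.4]
side packer 131 x [-38.4 -38.2  39.   39.8] y [-20.2  -8.7  26.3  27.4] z [2.2 9.9]
side foot 320 x [-37.2 -36.4  40.6  42.2] y [-25.2 -17.   25.7  28.2] z [12.8 21.6]
side cork 25 x [-42.  -41.9 -29.9 -22.7] y [-20.4 -20.   23.1  23.7] z [-3.7  0.8]
[-1.96614192  0.66891269  9.53651587] 17.0667
```

```bash
python3 -c "
from rig import *
print(hand_in()); s=read_state(); print(s['force'],s['position'],s['opening'])"
```

```text
the job is handed in; nothing more can be done
None
the job is handed in; nothing more can be done
```

I laid the black packer on the sloped seat and let go of it. Then I gripped the handle by its bar, tilted it to the slope by turning it about the foot's far edge as I lowered it, and set its foot on the packer. I handed the job in with the handle still gripped. No verdict came back, and the state could not be read after the hand-in. The robot clock showed about 17 s of the 64 s.

What the last checks before hand-in showed:
- **Packer on the seat:** after release it lay at 13.4° against the seat's 13.3°. It was about 1 mm upslope of centre, and 1–2 mm at the last look.
- **Foot on the packer:** the foot was tilted 13.2–13.4° and in line to within about 0.5°. It sits about 1.5–2 mm upslope of the packer's centre, inside the 6 mm limit, so I left it rather than risk dragging the packer.
- **Pressure:** the steady vertical force was about 9.5–10 N, with a reading of -3 to -4 N when hanging free, so the press is roughly 13 N.
- **Bystanders:** I kept the arm clear of the sleeve, ring and hex key, but I did not measure their positions again at the end.

One check disagreed: the side camera's last fit of the foot plane gave 23.5°. That camera saw only part of the foot (149 points), so I went by the wrist and scene cameras, which agreed with each other. I also could not see the packer's top once the handle covered it, so its last position comes from its edges.

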